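# Scrap a rejected circuit board with the board lifter

### The job

The circuit board with the finned heatsink is a reject: pick up the board lifter by its handle, slide its blade under the board between the board's feet, lift the board on the blade and tip it off into the black tote. Then stand the lifter back down on the bench, flat on its blade and clear of the tote. Do not touch the rejected board with the gripper or arm, and leave the other board, the bottle and the tape where they are.

Things in the scene. Friction and masses are not known exactly. Their poses are not given: they have to be found in the camera images.
- lifter: board lifter: flat steel blade 110 (its x) by 70 mm, 2.5 mm thick; black handle 24 mm wide (y), 18 thick, 110 long, leaning back (to -x) 10 degrees from vertical, rising 44 mm behind the blade's centre from a foot 14 x 50 mm, 6.5 mm high. 0.16 kg. Starts standing on the bench on its blade. Origin: centre of the blade's underside; x to the blade's free front edge, z up
- lifter_grip (a point): grip point on the lifter's handle axis, 75 mm up the handle (35 mm below its top end): 57 mm behind and 78 mm above the lifter's origin
- reject_board: rejected green circuit board 90 (its x) by 120 mm, 2.5 mm thick, finned aluminium heatsink 44 x 54 x 24 mm in its middle (top at 38.5 mm). Stands on four feet 8 mm across, 12 mm high, at x +-38, y +-53 mm: underside 12 mm above the bench, gap 98 mm wide for a blade entering along its x axis from either end. About 0.14 kg. Origin: its middle, at the feet's soles; z up
- tote: black open scrap tote, fixed to the bench: outside 260 mm (its x) by 240 mm (its y), 90 mm high, walls and floor 6 mm, rim standing out 6 mm around the top. Empty. It is on the left or the right, the rejected board on the other side. Origin: centre of its underside; z up
- good_board: bystander: smaller green circuit board, 80 mm (x) by 100 mm (y), no heatsink, on 8 mm feet, about 18 mm high; origin at the middle, at the soles of its feet
- flux_bottle: bystander: white plastic bottle with black cap, 48 mm across, 130 mm high, standing; origin at the centre of its underside
- tape_roll: bystander: roll of yellow tape lying flat, 90 mm outside, 52 mm hole, 24 mm high; origin at the centre of its underside
Not all that is in view belongs to the job. What is meant by the lifter is not green or purple, and is the larger of those in its own colour.

How it is judged:
On the way:
1. the rejected board rides on the lifter's blade, level to within 30 degrees, more than 50 mm above the bench (contact force between lifter and reject_board above 0.4 N and height (world z) of reject_board above 0.05 m and angle between reject_board's own z axis and vertical below 0.52 rad and z of reject_board in the frame of lifter above -0.02 m and distance between reject_board and lifter below 0.08 m), for 0.3 s.
At the end, for the whole second after the job is handed in: The rejected board rests inside the tote (origin within the walls, under 75 mm above the tote's underside); the lifter stands released and at rest on the bench, flat on its blade (within 5 mm and 4.5 degrees), its origin over 160 mm from the tote's centre (x of reject_board in the frame of tote between -0.12 and 0.12 m and y of reject_board in the frame of tote between -0.11 and 0.11 m and z of reject_board in the frame of tote below 0.075 m and linear speed of each of reject_board, lifter below 0.03 m/s and height (world z) of lifter between -0.005 and 0.005 m and angle between lifter's own z axis and vertical below 0.08 rad and horizontal distance between lifter and tote above 0.16 m); the robot touches nothing.
It fails at once if the gripper or arm touches the rejected board (contact force between any of the fingers, the arm and reject_board above 0.5 N).
It fails at once if the other board, the bottle or the tape is moved more than 25 mm, or the bottle is knocked over (distance of any of good_board, flux_bottle, tape_roll from where it was at the start of the episode above 0.025 m or angle between flux_bottle's own z axis and vertical above 0.5 rad).
It also fails if it takes over 72 s, if anything falls off the work surface, if the arm or the gripper's body presses on something with over 40 N, if the wrist force passes 120 N, or if a joint passes its speed limit or range.

### The arm

A 6-joint arm with a two-finger parallel gripper is mounted at the origin on the work surface. World frame = base frame: x ahead of the robot, y to its left, z up, the work surface at z = 0. Lengths are in m, angles in rad, forces in N, time in s.
With the tool pointing down it reaches from about 0.3 to 1 m from the base axis. Payload 5.1 kg.
Tool frame: the origin (TCP) lies between the finger pads; the fingertips stand ctrl.tip_extent ahead of it and the grasp point (between the pads) lies 8 mm behind it (ctrl.tip_extent is the distance from the TCP to the fingertips, in m); z points along the fingers, y is the line along which they close (so a half turn about z gives the same grasp; the last joint's range is limited). The gripper opens to 95 mm and grips with 3 to 60 N. Pads are 20 mm wide; open, the fingers measure 119 mm over their backs; the gripper's body (75 mm by 180 mm) begins 59 mm behind the grasp point.
Start: joints at [-1.409, 0.124, 1.65, -0, 1.367, -0.083], TCP at [0.158, -0.631, 0.226] pointing down, gripper open.
Joint ranges: [-2.61, 2.61], [-1.02, 2.33], [0.03, 2.71], [-1.35, 4.49], [0.32, 2.68], [-2.91, 2.91]. Speed limits (rad/s): [2.57, 2.57, 3.14, 3.14, 3.14, 3.14].

### API

Orientations are given as a unit quaternion [w, x, y, z].
In Python, from station import ctrl gives the robot as it stands. The module is installed in compiled form; this text tells all that it offers.
- The arm moves only by the shell command python3 -m inch 'ROWS' [OPENING] [FORCE]. ROWS is JSON, a list that holds one entry, the list of rows, each a list of 6 numbers: the shift along the world's x, y, z each as a share of 300 mm, from -1 to 1, then the turn, a rotation vector about the world's x, y, z each as a share of 180 degrees, from -1 to 1. A call has 1 to 5 rows; each row is the pose to reach, as a shift and turn from the pose commanded when the call began, turning the shorter way round; what a row does not reach only later rows make up. A row lasts 1/10 s, in which the tool goes at most 50 mm and 8.59 degrees, less where a joint would pass 70% of its speed; a pose out of reach is approached as far as the arm can. A call with a number of a shift or a turn outside -1 to 1 is refused whole. A call with a gripper value outside its range is refused whole. OPENING is the opening, from 0 (shut) to 1 (fully open), set as the call begins (- or left out, the last holds). The fingers move at their own pace and stop on an object; FORCE is the grip in N (left out, the last holds). Time passes only in rows, so rows that repeat a pose let the fingers close. It gives the time, the measured TCP pose, the force, the opening and the grip force at its end, in the units of the state.
- ctrl.observe(): the state, without advancing time (a new reading comes with each control period).
- ctrl.get_image(name): name is "scene" or "side" or "wrist"; returns a dict with "frame" (420x560x3 uint8, red, green, blue), "z_map" (420x560 float32, m along the optical axis (not along the pixel's ray), 0 where there is no reading), "camera_matrix" (3x3 intrinsics, pixels), "T" (4x4, takes a point from camera to world coordinates). Camera axes: x right, y down, z forward; pixel columns grow to the right and rows downward; lengths in m; the calibration is good to about 2 mm. A picture is of the moment at which its call begins.
- ctrl.finish_job(): hands the job in; it is judged then, once.
The state is a dict: "time": time; "joint_pos": joint angles; "joint_vel": joint speeds; "tau": joint torques, N m; "tcp_pos": TCP position; "tool_rot": TCP orientation; "force": force on the tool from outside, world axes, zero at the start; "wrist_torque": the same for the moment, N m; "gripper_width": finger opening in m; "grip_force": force on a finger pad.
Only numpy, scipy, OpenCV 4.12 (cv2) and the standard library are available. Lean on these libraries where they do the work, as an engineer would, in place of code of your own. Each camera call takes 0.05 s, during which the arm holds its last target. There are 200 camera calls.

## Working session

There is one attempt and no reset: what is moved stays moved. The work goes in short steps, Python scripts to look and compute and a shell command to move; the robot and the scene stay as the last step left them, time stands still between calls to the robot, and variables do not carry over. Pictures are saved under pics/ and viewed, at most 10 in all, crops included, and the job is handed in when it is done.

```bash
mkdir -p pics; python3 - <<'E'
from station import ctrl
import cv2,numpy as np
s=ctrl.observe();print(s['time'],s['tcp_pos'],s['tool_rot'],ctrl.tip_extent,s['gripper_width'])
for n in ['scene','side']:
    d=ctrl.get_image(n);cv2.imwrite(f'pics/{n}0.png',d['frame'][:,:,::-1]);np.savez(f'pics/{n}0.npz',**d);print(n,d['T'].round(3).tolist(),d['camera_matrix'].tolist())
E
```

```text
0.0 [ 0.15738203 -0.63004198  0.22442657] [-9.96244150e-04  9.92520888e-01  1.22070851e-01 -3.88317274e-05] 0.011 0.09500464582569541
scene [[-0.814, 0.362, -0.455, 1.163], [0.581, 0.478, -0.659, 0.871], [-0.021, -0.801, -0.599, 0.85], [0.0, 0.0, 0.0, 1.0]] [[522.3752492403265, 0.0, 274.9058546525707], [0.0, 522.3752492403265, 198.24346074355637], [0.0, 0.0, 1.0]]
side [[-0.871, -0.336, 0.36, 0.218], [-0.492, 0.587, -0.643, 0.575], [0.005, -0.737, -0.676, 0.717], [0.0, 0.0, 0.0, 1.0]] [[412.00193487114126, 0.0, 280.09928673597466], [0.0, 412.00193487114126, 209.18558807103847], [0.0, 0.0, 1.0]]
```

View pics/scene0.png

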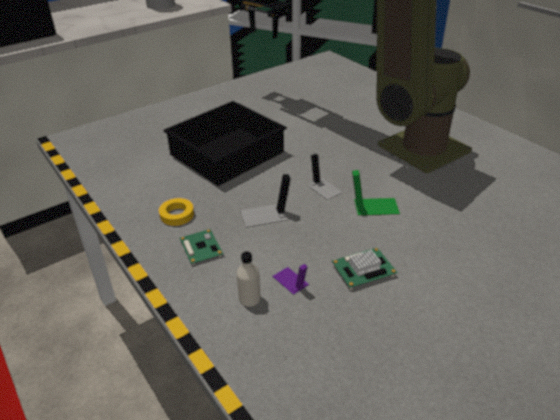

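View pics/side0.png

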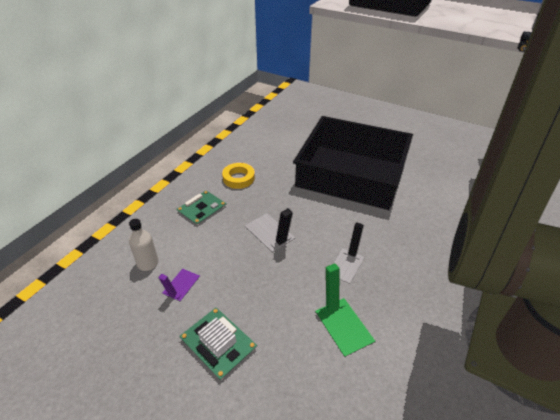

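Lifter candidates in the scene view: a large black handle (284,195) with a blade at (263,215), a small black handle (316,168) with a blade at (326,190), a green one (360,195) and a purple one (300,277). By the description it should be the first, so I'll measure sizes and check a crop.

```bash
cat > h.py <<'E'
import numpy as np,cv2
def rays(d,uv):
    uv=np.atleast_2d(uv).astype(float);K=d['camera_matrix'];T=d['T']
    r=np.c_[(uv[:,0]-K[0,2])/K[0,0],(uv[:,1]-K[1,2])/K[1,1],np.ones(len(uv))]
    return T[:3,3],r@T[:3,:3].T
def onplane(d,uv,z):
    o,r=rays(d,uv);return o+r*((z-o[2])/r[:,2])[:,None]
def cloud(d):
    h,w=d['z_map'].shape;v,u=np.mgrid[:h,:w]
    o,r=rays(d,np.c_[u.ravel(),v.ravel()])
    P=(o+r*d['z_map'].reshape(-1,1)).reshape(h,w,3);P[d['z_map']==0]=np.nan;return P
def rect(P):
    (c,s,a)=cv2.minAreaRect((P[:,:2]*1000).astype(np.float32));b=cv2.boxPoints((c,s,a))
    return np.round(c,1),np.round(s,1),round(a,1),b.round(0).tolist()
def blob(m,seed):
    n,l=cv2.connectedComponents(m.astype(np.uint8))
    k=l[seed[1]-6:seed[1]+7,seed[0]-6:seed[0]+7];k=k[k>0]
    return l==np.bincount(k).argmax()
E
python3 - <<'E'
import numpy as np,cv2
from h import *
for n,S in dict(scene=dict(bigblade=(263,215),smallblade=(326,190),bigh=(284,195),smallh=(316,168),board=(352,274),tote=(225,140),good=(198,252)),side=dict(bigblade=(264,230),smallblade=(349,264),bigh=(284,228),smallh=(356,240),board=(208,362),tote=(355,160),good=(205,215))).items():
    d=dict(np.load(f'pics/{n}0.npz'));P=cloud(d);f=d['frame'].astype(int);hsv=cv2.cvtColor(d['frame'],cv2.COLOR_RGB2HSV)
    print(n,'bench z',np.nanmedian(P[200:330,150:400,2]))
    g=(hsv[...,0]>60)&(hsv[...,0]<90)&(hsv[...,1]>70)
    for k,s in S.items():
        print(' ',k,f[s[1],s[0]],P[s[1],s[0]].round(3),end=' ')
        if 'blade' in k:
            x0=f[s[1],s[0]];m=(np.abs(f-x0).max(2)<14)
            b=blob(m,s);ys,xs=np.nonzero(b);print(b.sum(),rect(onplane(d,np.c_[xs,ys],.0025)))
        elif k in('bigh','smallh'):
            m=(f.max(2)<50)&(P[...,2]>.012)&(P[...,2]<.13);b=blob(m,s);Q=P[b];ys,xs=np.nonzero(b)
            top=Q[Q[:,2]>np.nanmax(Q[:,2])-.012].mean(0);print(b.sum(),'zmax',np.nanmax(Q[:,2]).round(3),'top',top.round(3),[(z,np.median(Q[abs(Q[:,2]-z)<.008],axis=0).round(3).tolist()) for z in(.03,.06,.08)])
        elif k in('board','good'):
            zz=.0145 if k=='board' else .0105
            b=blob(g,s);ys,xs=np.nonzero(b);print(b.sum(),rect(onplane(d,np.c_[xs,ys],zz)))
        else:
            m=(abs(P[...,2]-.09)<.008)&(f.max(2)<60)
            b=m&(P[...,1]<P[s[1],s[0],1]+.3);n_,l,st,_=cv2.connectedComponentsWithStats(b.astype(np.uint8))
            i=1+st[1:,4].argmax();print(st[i,4],rect(P[l==i]))
d=dict(np.load('pics/side0.npz'));c=d['frame'][190:300,230:390,::-1]
cv2.imwrite('pics/crop1.png',cv2.resize(c,None,fx=5,fy=5,interpolation=cv2.INTER_CUBIC))
E
```

```text
scene bench z 0.0008895548610911019
  bigblade [139 138 134] [ 0.584 -0.022  0.001] 635 (array([589.2, -27.6]), array([ 89.9, 103.8]), 77.7, [[529.0, -60.0], [630.0, -83.0], [650.0, 5.0], [548.0, 27.0]])
  smallblade [143 141 135] [ 0.382 -0.009  0.   ] 281 (array([373.2, -22.6]), array([91.9, 68.8]), 89.6, [[338.0, -68.0], [407.0, -69.0], [408.0, 23.0], [339.0, 24.0]])
  bigh [12 12  7] [0.539 0.009 0.064] 252 zmax 0.116 top [0.532 0.007 0.111] [(0.03, [0.548, 0.006, 0.031]), (0.06, [0.543, 0.007, 0.062]), (0.08, [0.539, 0.008, 0.081])]
  smallh [18 14 13] [ 0.383 -0.054  0.05 ] 146 zmax 0.091 top [ 0.386 -0.059  0.085] [(0.03, [0.387, -0.049, 0.031]), (0.06, [0.387, -0.054, 0.063]), (0.08, [0.385, -0.058, 0.08])]
  board [29 37 37] [0.558 0.288 0.019] 618 (array([518.1, 283.3]), array([ 89.4, 119. ]), 75.8, [[449.0, 255.0], [565.0, 225.0], [587.0, 312.0], [471.0, 341.0]])
  tote [28 21 24] [ 0.469 -0.404  0.007] 1075 (array([ 503.4, -338.5]), array([274.8, 254.4]), 7.8, [[350.0, -231.0], [385.0, -483.0], [657.0, -446.0], [622.0, -194.0]])
  good [ 51 100  76] [0.794 0.011 0.011] 59
[... 629 characters left out ...]
 (0.08, [0.525, 0.008, 0.08])]
  smallh [22 18 20] [ 0.377 -0.053  0.052] 229 zmax 0.089 top [ 0.38  -0.062  0.085] [(0.03, [0.38, -0.051, 0.03]), (0.06, [0.379, -0.056, 0.06]), (0.08, [0.38, -0.06, 0.083])]
  board [41 66 51] [0.505 0.323 0.014] 1280 (array([515. , 281.1]), array([ 89.2, 120. ]), 75.7, [[446.0, 253.0], [562.0, 223.0], [584.0, 309.0], [468.0, 339.0]])
  tote [33 31 36] [ 0.511 -0.398  0.005] 1218 (array([ 499.2, -341.5]), array([267.9, 257.1]), 8.2, [[348.0, -233.0], [385.0, -488.0], [650.0, -450.0], [613.0, -195.0]])
  good [ 63 108  84] [0.747 0.014 0.01 ] 557 (array([774.3,  -7.1]), array([98.8, 77.6]), 78.2, [[726.0, -47.0], [802.0, -63.0], [822.0, 33.0], [746.0, 49.0]])
```

View pics/crop1.png

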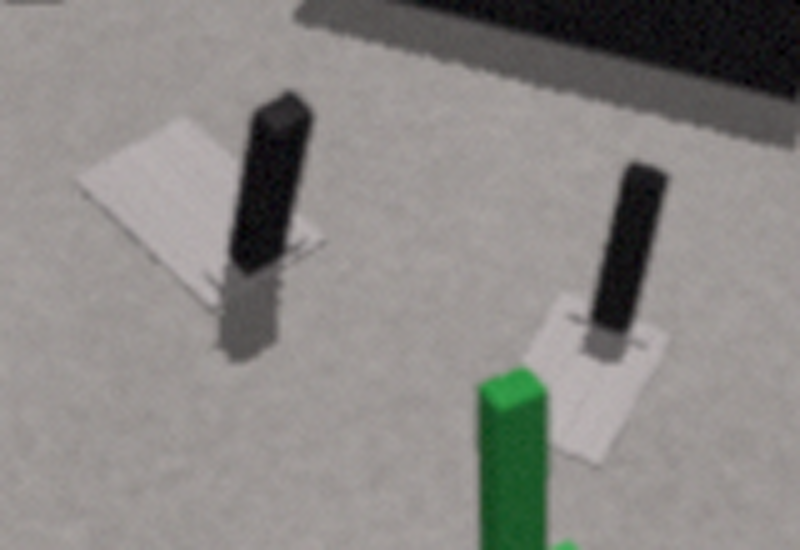

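The crop confirms the choice. The lifter at side (284,228) has a 110 x 70 mm blade and a handle 114 mm high; the other black one at (356,240) is smaller. Its blade centre is about (0.586,-0.026) with heading -21°. The board is at (0.516,0.282) with its x axis at 75.5°, and the tote is at about (0.501,-0.340). I'll grip along the handle's lean, closing along its 18 mm thickness.

```bash
cat >> h.py <<'E'
from scipy.spatial.transform import Rotation as R
def rot(q): return R.from_quat(np.r_[q[1:],q[0]])
def lifter_rot(hd,pitch=0):  # hd deg, pitch>0: front down
    return R.from_euler('ZY',[hd,pitch],degrees=True)
# tool in lifter frame: z along handle down, y along +x or -x (sgn)
def tool_in_lifter(sgn=1):
    a=np.radians(10);z=np.array([np.sin(a),0,-np.cos(a)]);y=sgn*np.array([np.cos(a),0,np.sin(a)])
    return R.from_matrix(np.c_[np.cross(y,z),y,z]), np.array([-.057,0,.078])+.008*z
def tcp_for(org,hd,pitch=0,sgn=1):
    L=lifter_rot(hd,pitch);r,p=tool_in_lifter(sgn);return np.array(org)+L.apply(p),L*r
def rows(s,p,r):
    d=(p-s['tcp_pos'])/.3;v=np.degrees((r*rot(s['tool_rot']).inv()).as_rotvec())/180
    return d.round(3).tolist(),v.round(4).tolist()
def lifter_now(s,sgn=1):
    r,p=tool_in_lifter(sgn);L=rot(s['tool_rot'])*r.inv();o=s['tcp_pos']-L.apply(p)
    return (o*1000).round(1),L.as_euler('ZYX',degrees=True).round(2)
E
python3 - <<'E'
from h import *;from station import ctrl
s=ctrl.observe()
p,r=tcp_for([.586,-.026,0.1],-21.4);print(p,rows(s,p,r))
p,r=tcp_for([.586,-.026,0],-21.4);print(p,rows(s,p,r))
for n,(g,u) in dict(scene=((377,207),(291,280)),side=((345,325),(182,284))).items():
    d=dict(np.load(f'pics/{n}0.npz'));P=cloud(d);print(n,P[g[1],g[0]].round(3),P[u[1],u[0]].round(3))
    h=cv2.cvtColor(d['frame'],cv2.COLOR_RGB2HSV);m=(h[...,1]>150)&(h[...,0]>50)&(h[...,0]<70);print(rect(P[m]),np.nanmax(P[m][:,2]))
    m=(h[...,1]>100)&(h[...,0]>130)&(h[...,0]<160);print(rect(P[m]),np.nanmax(P[m][:,2]))
E
```

```text
[ 0.53422323 -0.0057089   0.17012154] ([1.256, 2.081, -0.181], [-0.0438, -0.0385, 0.3024])
[ 0.53422323 -0.0057089   0.07012154] ([1.256, 2.081, -0.515], [-0.0438, -0.0385, 0.3024])
scene [0.328 0.134 0.004] [0.667 0.208 0.001]
(array([ 143.6, -684.9]), array([1778.8, 1676.2]), 7.6, [[-848.0, 29.0], [-628.0, -1633.0], [1136.0, -1399.0], [915.0, 263.0]]) 0.34309414221331835
(array([ 618., -955.]), array([2466.8, 1378.9]), 48.2, [[-718.0, -1414.0], [309.0, -2334.0], [1954.0, -496.0], [927.0, 424.0]]) 0.3439883457470826
side [0.322 0.124 0.002] [0.665 0.205 0.001]
(array([368.6, -58.5]), array([152.4, 474.6]), 34.1, [[172.0, 95.0], [439.0, -298.0], [565.0, -212.0], [299.0, 181.0]]) 0.11427014224918175
(array([ 676.6, -693.1]), array([ 690.6, 1796.5]), 19.3, [[53.0, 40.0], [648.0, -1655.0], [1300.0, -1426.0], [705.0, 269.0]]) 0.31825361578503697
```

```bash

python3 -m inch '[[[0.08,0.14,0,0,0,0.02],[0.16,0.28,0,0,0,0.04],[0.25,0.42,0,-0.005,-0.005,0.06],[0.33,0.56,0,-0.01,-0.01,0.08],[0.42,0.69,0,-0.015,-0.013,0.1]]]' 1 60
python3 -m inch '[[[0.08,0.14,0,0,0,0.02],[0.16,0.28,0,0,0,0.04],[0.25,0.42,0,-0.005,-0.005,0.06],[0.33,0.56,0,-0.01,-0.01,0.08],[0.42,0.69,0,-0.015,-0.013,0.1]]]'
python3 -m inch '[[[0.08,0.14,0,0,0,0.02],[0.16,0.28,0,0,0,0.04],[0.25,0.42,0,-0.005,-0.005,0.06],[0.33,0.56,-0.05,-0.01,-0.01,0.08],[0.41,0.69,-0.05,-0.015,-0.013,0.1]]]'
python3 -m inch '[[[0,0,0,0,0,0],[0,0,0,0,0,0]]]'
python3 - <<'E'
from h import *;from station import ctrl
d=ctrl.get_image('wrist');cv2.imwrite('pics/w1.png',d['frame'][:,:,::-1]);np.savez('pics/w1.npz',**d)
s=ctrl.observe();p,r=tcp_for([.586,-.026,0.],-21.4);print(rows(s,p,r),lifter_now(s))
E
```

```text
time: 0.6
tcp_pos: [0.2838, -0.4216, 0.225]
tool_rot: [0.026, 0.96, 0.277, 0.017]
force: [0.3, -0.4, 0.6]
gripper_width: 0.0951
grip_force: 0.0
time: 1.1
tcp_pos: [0.4097, -0.2146, 0.2253]
tool_rot: [0.051, 0.904, 0.423, 0.034]
force: [1.3, 0.4, 0.1]
gripper_width: 0.0953
grip_force: 0.0
time: 1.6
tcp_pos: [0.5318, -0.0073, 0.2083]
tool_rot: [0.074, 0.824, 0.56, 0.049]
force: [0.8, 0.3, 0.2]
gripper_width: 0.0951
grip_force: 0.0
time: 1.8
tcp_pos: [0.5323, -0.0087, 0.2099]
tool_rot: [0.074, 0.824, 0.559, 0.05]
force: [0.5, 0.3, 0.5]
gripper_width: 0.0951
grip_force: 0.0
([0.007, 0.013, -0.467], [0.0009, 0.0012, 0.0023]) (array([584. , -30.5, 140.3]), array([-21.81,  -0.27,  -0.07]))
```

View pics/w1.png

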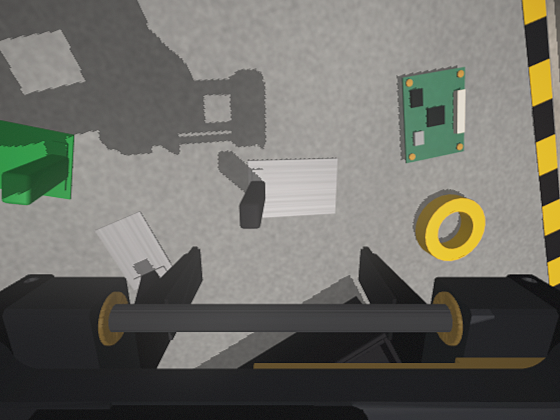

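The wrist view shows the lifter's blade at (292,188) and handle at (252,205), with the small lifter at (135,245). I'll take the second measurement of the lifter from it.

```bash
python3 - <<'E'
from h import *;from station import ctrl
d=dict(np.load('pics/w1.npz'));P=cloud(d);f=d['frame'].astype(int)
m=(f.min(2)>168);m=cv2.morphologyEx(m.astype(np.uint8),cv2.MORPH_CLOSE,np.ones((5,5)));m=cv2.morphologyEx(m,cv2.MORPH_OPEN,np.ones((5,5)))
b=blob(m,(300,185));ys,xs=np.nonzero(b);print(f[185,300],f[120,330],b.sum(),rect(onplane(d,np.c_[xs,ys],.0025)))
c=onplane(d,[[337,158],[335,213],[248,160],[256,218]],.0025);print(c.round(4)[:,:2].tolist())
print(P[215,250],P[205,255],P[185,258])
t=onplane(d,[[240,207],[262,207],[240,228],[260,227]],.113);print(t.mean(0))
E
```

```text
[202 199 197] [165 163 159] 4220 (array([585.2, -23.1]), array([ 70.2, 108.1]), 68.9, [[522.0, -36.0], [623.0, -75.0], [648.0, -10.0], [547.0, 29.0]])
[[0.648, -0.0098], [0.6231, -0.0753], [0.5469, 0.0302], [0.5278, -0.0386]]
[0.52649322 0.00080043 0.1123835 ] [0.53385835 0.00719947 0.11257752] [0.54507415 0.0059388  0.03775958]
[ 0.52612226 -0.00113255  0.113     ]
```

```bash
python3 - <<'E'
from h import *;from station import ctrl
s=ctrl.observe();p,r=tcp_for([.5855,-.024,0.],-21);print(rows(s,p,r))
E
```

```text
([0.005, 0.019, -0.467], [0.0009, 0.0012, 0.0045])
```

```bash

python3 -m inch '[[[0.005,0.019,-0.12,0.001,0.001,0.004],[0.005,0.019,-0.24,0.001,0.001,0.004],[0.005,0.019,-0.36,0.001,0.001,0.004],[0.005,0.019,-0.43,0.001,0.001,0.004],[0.005,0.019,-0.467,0.001,0.001,0.004]]]' 1
python3 -m inch '[[[0,0,0,0,0,0],[0,0,0,0,0,0],[0,0,0,0,0,0]]]'
python3 - <<'E'
from h import *;from station import ctrl
s=ctrl.observe();print(lifter_now(s))
E
```

```text
time: 2.35
tcp_pos: [0.5319, -0.0055, 0.068]
tool_rot: [0.071, 0.822, 0.562, 0.049]
force: [-0.3, -0.0, -0.4]
gripper_width: 0.0952
grip_force: 0.0
time: 2.65
tcp_pos: [0.5354, -0.0044, 0.0726]
tool_rot: [0.073, 0.822, 0.563, 0.052]
force: [-0.6, 1.1, 0.6]
gripper_width: 0.0951
grip_force: 0.0
(array([587.7, -24.5,   2.8]), array([-21.14,  -0.28,   0.12]))
```

```bash

python3 -m inch '[[[0,0,0,0,0,0],[0,0,0,0,0,0],[0,0,0,0,0,0],[0,0,0,0,0,0],[0,0,0,0,0,0]]]' 0 60
python3 -m inch '[[[0,0,0,0,0,0],[0,0,0,0,0,0],[0,0,0,0,0,0],[0,0,0,0,0,0],[0,0,0,0,0,0]]]'
python3 - <<'E'
from h import *;from station import ctrl
a=[]
for i in range(6):
    ctrl.get_image('wrist');s=ctrl.observe();a.append(s['tcp_pos'])
a=np.array(a);print(a.mean(0),a.std(0),lifter_now(s),s['grip_force'],s['gripper_width'],s['force'])
E
```

```text
time: 3.15
tcp_pos: [0.534, -0.0038, 0.0706]
tool_rot: [0.072, 0.821, 0.563, 0.05]
force: [0.7, 0.5, 0.3]
gripper_width: 0.0605
grip_force: 0.0
time: 3.65
tcp_pos: [0.534, -0.0039, 0.0705]
tool_rot: [0.072, 0.821, 0.563, 0.05]
force: [0.6, -0.3, -0.3]
gripper_width: 0.0209
grip_force: 0.2
[ 0.53385836 -0.00389526  0.07043325] [9.25494421e-06 7.64354486e-06 1.06190077e-05] (array([ 5.859e+02, -2.390e+01,  4.000e-01]), array([-21.11,  -0.07,   0.06])) 59.999871253967285 0.017895926585347447 [-0.83014017 -0.39682573 -0.64662038]
```

```bash

python3 -m inch '[[[0,0,0.04,0,0,0],[0,0,0.14,0,0,0],[0,0,0.28,0,0,0],[0,0,0.42,0,0,0],[0,0,0.5,0,0,0]]]'
python3 - <<'E'
from h import *;from station import ctrl
s=ctrl.observe();print(s['joint_pos'].round(2) if hasattr(s['joint_pos'],'round') else s['joint_pos'],lifter_now(s))
p,r=tcp_for([.485,.161,.151],75.5);print(p,rows(s,p,r))
p,r=tcp_for([.485,.161,.151],27);print(p,rows(s,p,r))
E
```

```text
time: 4.45
tcp_pos: [0.5354, -0.004, 0.2258]
tool_rot: [0.074, 0.821, 0.563, 0.053]
force: [1.0, 0.6, -1.5]
gripper_width: 0.0178
grip_force: 60.0
[-0.08 -0.24  2.01 -0.05  1.2   0.3 ] (array([587.8, -24. , 156.1]), array([-21.11,  -0.43,   0.17]))
[0.47107616 0.10716052 0.22112154] ([-0.214, 0.371, -0.016], [-0.0022, 0.0019, 0.5367])
[0.4354504  0.13575322 0.22112154] ([-0.333, 0.466, -0.016], [-0.0011, 0.0024, 0.2673])
```

```bash

python3 -m inch '[[[0,0.03,0,0,0,0.03],[-0.03,0.07,0,0,0,0.075],[-0.06,0.1,0,0,0,0.12],[-0.08,0.13,0,0,0,0.165],[-0.09,0.16,0,0,0,0.21]]]'
python3 -m inch '[[[-0.02,0.03,0,0,0,0.045],[-0.04,0.07,0,0,0,0.09],[-0.06,0.1,0,0,0,0.135],[-0.08,0.13,0,0,0,0.18],[-0.09,0.16,0,0,0,0.22]]]'
python3 -m inch '[[[-0.01,0.02,0,0,0,0.04],[-0.02,0.04,0,0,0,0.08],[-0.034,0.051,-0.016,-0.002,0.002,0.107],[-0.034,0.051,-0.016,-0.002,0.002,0.107],[-0.034,0.051,-0.016,-0.002,0.002,0.107]]]'
python3 - <<'E'
from h import *;from station import ctrl
for i in range(3): ctrl.get_image('wrist')
for n in ['scene','side']:
    d=ctrl.get_image(n);np.savez(f'pics/{n}1.npz',**d);cv2.imwrite(f'pics/{n}1.png',d['frame'][:,:,::-1])
s=ctrl.observe();print(lifter_now(s),s['joint_pos'])
cv2.imwrite('pics/c1.png',np.hstack([cv2.resize(np.load(f'pics/{n}1.npz')['frame'][y:y+200,x:x+200,::-1],(400,400),interpolation=cv2.INTER_CUBIC) for n,x,y in (('scene',260,120),('side',160,200))]))
E
```

```text
time: 4.95
tcp_pos: [0.5063, 0.0445, 0.2212]
tool_rot: [0.052, 0.592, 0.801, 0.071]
force: [0.3, 0.2, -2.5]
gripper_width: 0.0179
grip_force: 60.0
time: 5.45
tcp_pos: [0.4795, 0.0923, 0.2212]
tool_rot: [0.025, 0.286, 0.954, 0.084]
force: [-0.0, 0.3, -2.1]
gripper_width: 0.0178
grip_force: 60.0
time: 5.95
tcp_pos: [0.4698, 0.1073, 0.2161]
tool_rot: [0.009, 0.126, 0.988, 0.083]
force: [1.0, -0.7, -2.4]
gripper_width: 0.018
grip_force: 60.0
(array([483.4, 160.7, 145.6]), array([75.51,  0.38,  0.22])) [ 0.01706831 -0.2972836   2.06663812  0.1675556   1.33402429 -1.33668812]
```

View pics/c1.png

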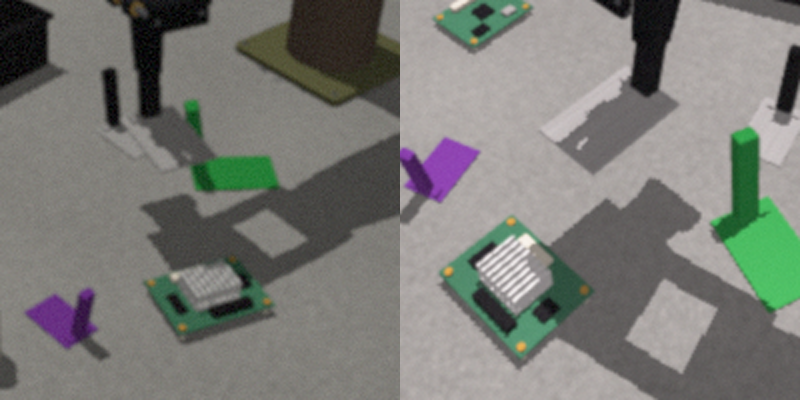

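```bash
python3 - <<'E'
from h import *;from station import ctrl
d=dict(np.load('pics/side1.npz'));P=cloud(d)
c=onplane(d,[[230,264],[256,286],[299,250],[274,234]],.148)[:,:2]*1000
print(c.round(0).tolist(),c.mean(0),rect(c/1000))
m=(abs(P[...,2]-.148)<.006)&(np.hypot(P[...,0]-.485,P[...,1]-.161)<.09);print(m.sum(),rect(P[m]),np.nanmedian(P[m][:,2]))
Q=P[m];A=np.c_[Q[:,:2],np.ones(len(Q))];print('plane',np.linalg.lstsq(A,Q[:,2],rcond=None)[0])
s=ctrl.observe();print(lifter_now(s))
p,r=tcp_for([.485,.161,.0035],75.5);print(rows(s,p,r))
p,r=tcp_for([.513,.2703,.0035],75.5);print(rows(s,p,r))
E
```

```text
[[528.0, 204.0], [462.0, 222.0], [436.0, 113.0], [497.0, 101.0]] [480.58452212 159.79303166] (array([482.2, 159.6]), array([111.5,  68.2]), 76.7, [[436.0, 113.0], [503.0, 97.0], [528.0, 206.0], [462.0, 222.0]])
1769 (array([480.7, 160.2]), array([112.3,  71.5]), 75.5, [[432.0, 115.0], [501.0, 97.0], [529.0, 206.0], [460.0, 223.0]]) 0.14704941867053745
plane [-0.00927727 -0.01684311  0.15446959]
(array([483.4, 160.7, 145.6]), array([75.51,  0.38,  0.22]))
([0.004, -0.0, -0.475], [0.0017, -0.0017, -0.0])
([0.097, 0.364, -0.475], [0.0017, -0.0017, -0.0])
```

```bash

python3 -m inch '[[[0.014,0,-0.08,0.001,-0.001,0],[0.014,0,-0.18,0.002,-0.002,0],[0.014,0,-0.28,0.002,-0.002,0],[0.014,0,-0.36,0.002,-0.002,0],[0.014,0,-0.42,0.002,-0.002,0]]]'
python3 -m inch '[[[0,0,0,0,0,0],[0,0,0,0,0,0],[0,0,0,0,0,0]]]'
python3 - <<'E'
from h import *;from station import ctrl
for i in range(4): ctrl.get_image('wrist')
s=ctrl.observe();print(lifter_now(s),s['force'])
p,r=tcp_for([.4875,.161,.004],75.5);print(rows(s,p,r))
p,r=tcp_for([.5160,.2703,.004],75.5);print(rows(s,p,r))
E
```

```text
time: 6.7
tcp_pos: [0.4731, 0.1072, 0.0879]
tool_rot: [0.01, 0.126, 0.988, 0.087]
force: [-0.6, -0.4, -1.7]
gripper_width: 0.0181
grip_force: 60.0
time: 7.0
tcp_pos: [0.4752, 0.1074, 0.0914]
tool_rot: [0.012, 0.125, 0.988, 0.087]
force: [0.1, -0.5, -2.1]
gripper_width: 0.0181
grip_force: 60.0
(array([488.8, 161.3,  20.9]), array([75.55, -0.09, -0.12])) [ 0.45381168  0.23659839 -2.04487865]
([-0.004, -0.001, -0.056], [-0.0003, 0.0008, -0.0003])
([0.091, 0.364, -0.056], [-0.0003, 0.0008, -0.0003])
```

```bash

python3 -m inch '[[[-0.004,0,-0.03,0,0.001,0],[-0.004,0,-0.056,0,0.001,0],[-0.004,0,-0.056,0,0.001,0],[-0.004,0,-0.056,0,0.001,0]]]'
python3 - <<'E'
from h import *;from station import ctrl
for i in range(3): ctrl.get_image('wrist')
s=ctrl.observe();print(lifter_now(s),s['force'])
p,r=tcp_for([.5160,.2703,.004],75.5);print(rows(s,p,r))
E
```

```text
time: 7.6
tcp_pos: [0.4723, 0.1074, 0.0722]
tool_rot: [0.009, 0.125, 0.988, 0.087]
force: [-0.2, 0.1, -1.7]
gripper_width: 0.018
grip_force: 60.0
(array([486.7, 161.3,   3. ]), array([ 7.556e+01, -2.000e-02,  1.500e-01])) [-0.02608121 -0.21766324 -1.1636811 ]
([0.097, 0.364, 0.003], [-0.0003, -0.0008, -0.0003])
```

```bash

python3 -m inch '[[[0.005,0.02,0.003,0,0,0],[0.016,0.06,0.003,0,0,0],[0.03,0.11,0.003,0,0,0],[0.043,0.16,0.003,0,0,0],[0.053,0.2,0.003,0,0,0]]]'
python3 - <<'E'
from h import *;from station import ctrl
for i in range(2): ctrl.get_image('wrist')
s=ctrl.observe();print(lifter_now(s),s['force'])
p,r=tcp_for([.5160,.2703,.0045],75.5);print(rows(s,p,r))
E
```

```text
time: 8.25
tcp_pos: [0.4891, 0.169, 0.0741]
tool_rot: [0.01, 0.125, 0.988, 0.087]
force: [0.4, -0.2, -1.5]
gripper_width: 0.0182
grip_force: 60.0
(array([502.7, 223. ,   4. ]), array([ 7.568e+01, -4.000e-02,  1.400e-01])) [ 0.83927319  0.93416044 -1.03904691]
([0.043, 0.158, 0.002], [-0.0004, -0.0007, -0.001])
```

```bash

python3 -m inch '[[[0.01,0.04,0.002,0,0,0],[0.022,0.08,0.002,0,0,-0.001],[0.033,0.12,0.002,0,0,-0.001],[0.043,0.157,0.002,0,0,-0.001],[0.043,0.157,0.002,0,0,-0.001]]]'
python3 - <<'E'
from h import *;from station import ctrl
for i in range(2): ctrl.get_image('wrist')
d=ctrl.get_image('side');e=ctrl.get_image('scene')
s=ctrl.observe();print(lifter_now(s),s['force'])
h=cv2.cvtColor(d['frame'],cv2.COLOR_RGB2HSV);g=(h[...,0]>60)&(h[...,0]<90)&(h[...,1]>70)
b=blob(g,(208,362));ys,xs=np.nonzero(b);print(rect(onplane(d,np.c_[xs,ys],.0145)))
cv2.imwrite('pics/c2.png',np.hstack([cv2.resize(q['frame'][y:y+160,x:x+160,::-1],(400,400),interpolation=cv2.INTER_CUBIC) for q,x,y in ((e,290,180),(d,150,240))]))
E
```

```text
time: 8.85
tcp_pos: [0.502, 0.2159, 0.0746]
tool_rot: [0.01, 0.126, 0.988, 0.087]
force: [0.1, -0.7, -1.1]
gripper_width: 0.0177
grip_force: 60.0
(array([515.2, 268.1,   4.1]), array([7.537e+01, 1.000e-02, 1.800e-01])) [-0.02574408 -0.26314006 -0.56646414]
(array([515.1, 280.8]), array([ 88.7, 118.1]), 75.6, [[447.0, 253.0], [561.0, 223.0], [583.0, 309.0], [469.0, 339.0]])
```

View pics/c2.png

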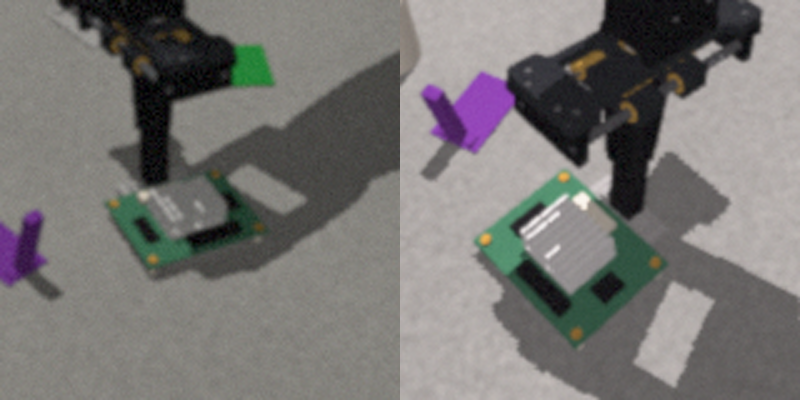

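Both views show the blade under the unmoved board: scene crop centre (185,215) and side crop (570,260), with the handle at the rear edge. I'll lift with the front slightly up.

```bash

python3 -m inch '[[[0,0,0.01,0,0,0],[0,0,0.025,0,0,0],[0,0,0.05,0.005,-0.001,0],[0,0,0.09,0.01,-0.0025,0],[0,0,0.14,0.016,-0.004,0]]]'
python3 -m inch '[[[0,0,0.06,0,0,0],[0,0,0.13,0,0,0],[0,0,0.21,0,0,0],[0,0,0.28,0,0,0],[0,0,0.32,0,0,0]]]'
python3 - <<'E'
from h import *;from station import ctrl
for i in range(4): ctrl.get_image('wrist')
d=ctrl.get_image('side');e=ctrl.get_image('scene');np.savez('pics/side3.npz',**d)
s=ctrl.observe();print(lifter_now(s),s['force'],s['joint_pos'],s['time'])
cv2.imwrite('pics/c3.png',np.hstack([cv2.resize(q['frame'][y:y+200,x:x+200,::-1],(400,400),interpolation=cv2.INTER_CUBIC) for q,x,y in ((e,270,120),(d,130,200))]))
E
```

```text
time: 9.55
tcp_pos: [0.5011, 0.2143, 0.117]
tool_rot: [0.012, 0.127, 0.985, 0.113]
force: [1.3, -0.5, -3.4]
gripper_width: 0.018
grip_force: 60.0
time: 10.05
tcp_pos: [0.5026, 0.2145, 0.2161]
tool_rot: [0.015, 0.126, 0.985, 0.113]
force: [0.8, 0.3, -2.9]
gripper_width: 0.0177
grip_force: 60.0
(array([515.2, 271.5, 143.6]), array([75.37, -2.91,  0.34])) [ 0.02326417 -0.63959567 -2.43183348] [ 0.19950018 -0.1763371   1.98174431  0.21591218  1.24824028 -1.17517563] 10.35
```

View pics/c3.png

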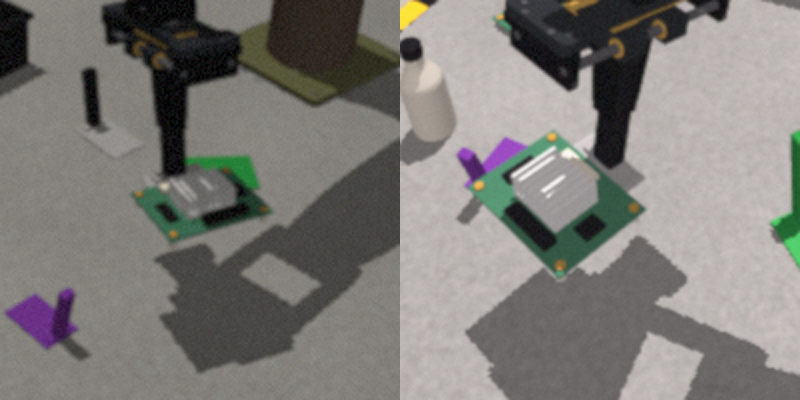

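The board rides level on the blade (scene crop (200,200), side crop (555,205)). Next I'll carry it to the tote, turning the blade radially outward to -34°.

```bash

python3 -m inch '[[[0,-0.015,0.01,0,0,-0.005],[-0.005,-0.045,0.02,0,0,-0.015],[-0.02,-0.095,0.03,0,0,-0.035],[-0.04,-0.16,0.05,0,0,-0.06],[-0.06,-0.23,0.06,0,0,-0.087]]]'
python3 -m inch '[[[-0.018,-0.07,0.01,0,0,-0.027],[-0.036,-0.14,0.02,0,0,-0.054],[-0.054,-0.21,0.03,0,0,-0.081],[-0.072,-0.28,0.04,0,0,-0.108],[-0.09,-0.35,0.05,0,0,-0.135]]]'
python3 -m inch '[[[-0.02,-0.07,0.01,0,0,-0.027],[-0.04,-0.14,0.02,0,0,-0.054],[-0.06,-0.21,0.03,0,0,-0.081],[-0.08,-0.28,0.04,0,0,-0.108],[-0.1,-0.35,0.05,0,0,-0.135]]]'
python3 -m inch '[[[-0.02,-0.07,0.01,0,0,-0.027],[-0.04,-0.14,0.02,0,0,-0.054],[-0.06,-0.21,0.03,0,0,-0.081],[-0.08,-0.28,0.03,0,0,-0.108],[-0.1,-0.35,0.03,0,0,-0.135]]]'
python3 - <<'E'
from h import *;from station import ctrl
for i in range(3): ctrl.get_image('wrist')
s=ctrl.observe();print(lifter_now(s),s['force'],s['joint_pos'],s['time'])
p,r=tcp_for([.418,-.284,.2],-34,-3);print(rows(s,p,r))
E
```

```text
time: 10.85
tcp_pos: [0.4833, 0.1445, 0.2308]
tool_rot: [0.028, 0.262, 0.958, 0.109]
force: [0.3, 0.2, -3.9]
gripper_width: 0.0178
grip_force: 60.0
time: 11.35
tcp_pos: [0.4558, 0.0392, 0.2454]
tool_rot: [0.05, 0.458, 0.882, 0.101]
force: [0.2, -0.7, -2.6]
gripper_width: 0.0179
grip_force: 60.0
time: 11.85
tcp_pos: [0.4257, -0.0656, 0.2604]
tool_rot: [0.07, 0.633, 0.766, 0.088]
force: [0.2, -0.1, -3.3]
gripper_width: 0.0178
grip_force: 60.0
time: 12.35
tcp_pos: [0.3957, -0.1704, 0.2694]
tool_rot: [0.087, 0.78, 0.615, 0.071]
force: [0.9, -0.1, -2.9]
gripper_width: 0.0174
grip_force: 60.0
(array([ 453.6, -183.3,  202.1]), array([-13.31,  -2.95,   0.25])) [-0.22270717 -0.99947462 -3.17478569] [-0.58383636 -0.57590449  2.17442806  0.08364418  1.33273127 -0.36240078] 12.5
([-0.09, -0.27, -0.007], [-0.0014, 0.0003, -0.115])
```

```bash

python3 -m inch '[[[-0.025,-0.07,0,0,0,-0.027],[-0.045,-0.135,0,0,0,-0.054],[-0.065,-0.19,0,0,0,-0.08],[-0.08,-0.24,0,0,0,-0.1],[-0.088,-0.265,0,0,0,-0.113]]]'
python3 -m inch '[[[-0.002,-0.005,-0.007,-0.001,0,-0.002],[-0.002,-0.005,-0.007,-0.001,0,-0.002]]]'
python3 - <<'E'
from h import *;from station import ctrl
for i in range(2): ctrl.get_image('wrist')
e=ctrl.get_image('scene')
s=ctrl.observe();print(lifter_now(s),s['force'],s['joint_pos'],s['time'])
u=np.array([.829,-.559])
for o,z,pt in ((-.1,.15,8),(-.1,.125,20),(-.1,.11,35),(-.1,.11,50)):
    p,r=tcp_for([*(np.array([.501,-.340])+o*u),z],-34,pt);print(pt,rows(s,p,r))
cv2.imwrite('pics/c4.png',cv2.resize(e['frame'][50:250,130:400,::-1],None,fx=2.5,fy=2.5))
E
```

```text
time: 13.0
tcp_pos: [0.37, -0.249, 0.2692]
tool_rot: [0.098, 0.876, 0.469, 0.055]
force: [-0.5, 0.8, -3.3]
gripper_width: 0.018
grip_force: 60.0
time: 13.2
tcp_pos: [0.3696, -0.2498, 0.2668]
tool_rot: [0.1, 0.877, 0.468, 0.054]
force: [0.1, 0.0, -3.2]
gripper_width: 0.0182
grip_force: 60.0
(array([ 419.1, -282.8,  200.2]), array([-33.81,  -3.07,   0.07])) [-0.02484346 -0.19712456 -2.7002775 ] [-0.73636299 -0.53722444  2.15432594  0.03544078  1.29905534 -0.15192959] 13.35
8 ([0.036, -0.03, -0.134], [0.034, 0.0513, -0.0011])
20 ([0.083, -0.061, -0.191], [0.0712, 0.1066, -0.001])
35 ([0.146, -0.104, -0.226], [0.1177, 0.1757, -0.0009])
50 ([0.211, -0.147, -0.232], [0.1642, 0.2449, -0.0008])
```

View pics/c4.png

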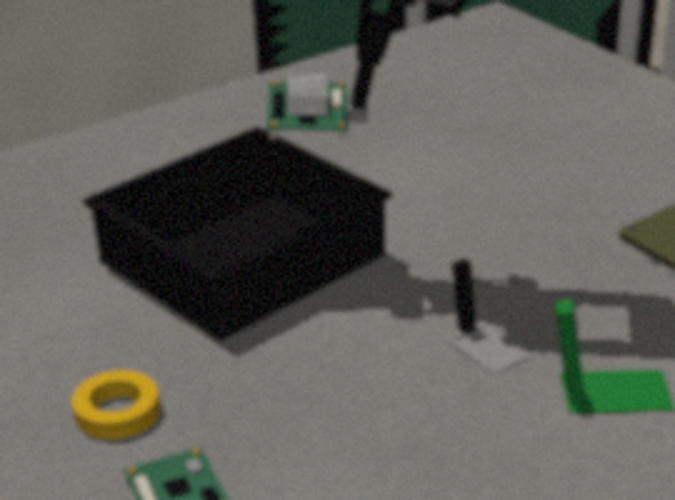

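The board is still riding at (308,105) in the crop, over the tote's near corner. I'll move 20 mm further in, lower and tip.

```bash

python3 -m inch '[[[0.015,-0.01,-0.02,0.006,0.009,0],[0.04,-0.03,-0.06,0.015,0.023,0],[0.07,-0.05,-0.1,0.025,0.04,-0.001],[0.091,-0.067,-0.134,0.034,0.051,-0.001],[0.091,-0.067,-0.134,0.034,0.051,-0.001]]]'
python3 - <<'E'
from h import *;from station import ctrl
for i in range(2): ctrl.get_image('wrist')
s=ctrl.observe();print(lifter_now(s),s['force'],s['joint_pos'],s['time'])
u=np.array([.829,-.559])
for o,z,pt in ((-.08,.125,20),(-.08,.11,35),(-.08,.11,50)):
    p,r=tcp_for([*(np.array([.501,-.340])+o*u),z],-34,pt);print(pt,rows(s,p,r))
E
```

```text
time: 13.85
tcp_pos: [0.3975, -0.2705, 0.2253]
tool_rot: [0.014, 0.883, 0.469, 0.008]
force: [0.7, -0.4, -3.5]
gripper_width: 0.018
grip_force: 60.0
(array([ 434.7, -295.7,  149.8]), array([-3.402e+01,  7.960e+00,  1.000e-02])) [ 0.55563006 -0.37445871 -2.73604313] [-0.71205963 -0.28912456  2.03549494  0.00442053  1.35993831 -0.11912531] 13.95
20 ([0.047, -0.031, -0.057], [0.0374, 0.0555, 0.0001])
35 ([0.111, -0.073, -0.092], [0.084, 0.1245, 0.0001])
50 ([0.175, -0.117, -0.098], [0.1306, 0.1936, 0.0001])
```

```bash

python3 -m inch '[[[0.025,-0.016,-0.03,0.02,0.03,0],[0.047,-0.031,-0.057,0.037,0.055,0],[0.079,-0.052,-0.075,0.06,0.09,0],[0.111,-0.073,-0.092,0.084,0.1245,0],[0.143,-0.095,-0.095,0.107,0.159,0]]]'
python3 -m inch '[[[0.032,-0.022,-0.003,0.023,0.035,0],[0.032,-0.022,-0.003,0.023,0.035,0],[0.032,-0.022,-0.003,0.023,0.035,0],[0.032,-0.022,-0.003,0.023,0.035,0],[0.032,-0.022,-0.003,0.023,0.035,0]]]'
python3 -m inch '[[[0,0,0,0,0,0],[0,0,0,0,0,0],[0,0,0,0,0,0]]]'
python3 - <<'E'
from h import *;from station import ctrl
s=ctrl.observe();e=ctrl.get_image('scene');d=ctrl.get_image('side');print(lifter_now(s),s['force'],s['joint_pos'],s['time'])
cv2.imwrite('pics/c5.png',np.hstack([cv2.resize(q['frame'][y:y+160,x:x+160,::-1],(400,400),interpolation=cv2.INTER_CUBIC) for q,x,y in ((e,150,50),(d,280,60))]))
E
```

```text
time: 14.45
tcp_pos: [0.4408, -0.2996, 0.2001]
tool_rot: [-0.246, 0.848, 0.45, -0.132]
force: [-0.0, 0.4, -2.5]
gripper_width: 0.0178
grip_force: 60.0
time: 14.95
tcp_pos: [0.4494, -0.3057, 0.2006]
tool_rot: [-0.299, 0.831, 0.441, -0.161]
force: [-0.3, -0.7, -2.0]
gripper_width: 0.018
grip_force: 60.0
time: 15.25
tcp_pos: [0.4493, -0.3056, 0.1985]
tool_rot: [-0.301, 0.83, 0.441, -0.161]
force: [-0.1, -0.2, -1.6]
gripper_width: 0.018
grip_force: 60.0
(array([ 434.3, -295.9,  110.8]), array([-34.23,  49.91,  -0.27])) [-0.07855695 -0.24743908 -1.63124758] [-0.66969569  0.34666806  1.54668048 -0.05471522  1.94271455 -0.07623376] 15.25
```

View pics/c5.png

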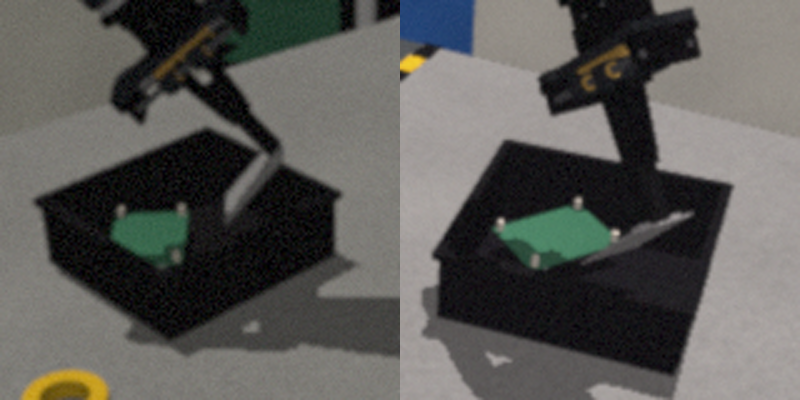

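The board lies off the blade in the tote, upside down (scene crop (155,235), side crop (560,235)). Next I'll withdraw, level out, and return the lifter to its old spot.

```bash

python3 -m inch '[[[-0.02,0.014,0.06,0,0,0],[-0.04,0.028,0.18,0,0,0],[-0.06,0.042,0.3,0,0,0],[-0.06,0.042,0.36,-0.025,-0.037,0],[-0.06,0.042,0.36,-0.05,-0.074,0]]]'
python3 -m inch '[[[0,0,0,-0.025,-0.037,0],[0,0.05,0,-0.05,-0.074,0],[0.03,0.15,0,-0.075,-0.11,0],[0.06,0.28,0,-0.1,-0.15,0],[0.1,0.42,0,-0.105,-0.155,0]]]'
python3 - <<'E'
from h import *;from station import ctrl
for i in range(3): ctrl.get_image('wrist')
s=ctrl.observe();print(lifter_now(s),s['force'],s['joint_pos'],s['time'])
p,r=tcp_for([.5855,-.024,.06],-21);print(rows(s,p,r))
E
```

```text
time: 15.85
tcp_pos: [0.4326, -0.294, 0.3106]
tool_rot: [-0.177, 0.865, 0.459, -0.096]
force: [0.1, 0.4, -2.7]
gripper_width: 0.0178
grip_force: 60.0
time: 16.35
tcp_pos: [0.4584, -0.1651, 0.3064]
tool_rot: [0.077, 0.881, 0.466, 0.039]
force: [0.4, -0.5, -2.1]
gripper_width: 0.0181
grip_force: 60.0
(array([ 506.5, -195.5,  236.8]), array([-33.9 ,   0.16,  -0.17])) [-0.32506023  0.13632764 -1.85020736] [-0.43563536 -0.39044487  1.98583835 -0.02996079  1.37705633  0.15897326] 16.5
([0.243, 0.534, -0.59], [0.0004, -0.0012, 0.0716])
```

```bash

python3 -m inch '[[[0.05,0.12,0,0,0,0.02],[0.11,0.25,-0.02,0,0,0.04],[0.17,0.38,-0.1,0,-0.001,0.06],[0.22,0.49,-0.22,0,-0.001,0.072],[0.243,0.534,-0.36,0,-0.001,0.072]]]'
python3 -m inch '[[[0,0,-0.13,0,0,0],[0,0,-0.2,0,0,0],[0,0,-0.23,0,0,0],[0,0,-0.23,0,0,0],[0,0,-0.23,0,0,0]]]'
python3 - <<'E'
from h import *;from station import ctrl
for i in range(4): ctrl.get_image('wrist')
s=ctrl.observe();print(lifter_now(s),s['force'],s['time'])
p,r=tcp_for([.5855,-.024,.001],-21);print(rows(s,p,r))
E
```

```text
time: 17.0
tcp_pos: [0.5363, -0.0059, 0.1993]
tool_rot: [0.073, 0.821, 0.563, 0.05]
force: [0.2, 0.0, -2.2]
gripper_width: 0.0177
grip_force: 60.0
time: 17.5
tcp_pos: [0.5355, -0.0077, 0.1306]
tool_rot: [0.073, 0.822, 0.562, 0.049]
force: [0.3, 0.3, -1.4]
gripper_width: 0.018
grip_force: 60.0
(array([587.3, -27.5,  60.7]), array([-21.23,  -0.11,  -0.04])) [ 0.87042283  0.01631475 -1.65075795] 17.7
([-0.006, 0.011, -0.199], [0.0004, 0.0005, 0.0013])
```

```bash

python3 -m inch '[[[0,0,-0.07,0,0,0],[0,0,-0.13,0,0,0],[0,0,-0.17,0,0,0],[0,0,-0.19,0,0,0],[0,0,-0.19,0,0,0]]]'
python3 - <<'E'
from h import *;from station import ctrl
for i in range(4): ctrl.get_image('wrist')
s=ctrl.observe();print(lifter_now(s),s['force'],s['time'])
E
```

```text
time: 18.2
tcp_pos: [0.5345, -0.0069, 0.0719]
tool_rot: [0.072, 0.822, 0.563, 0.048]
force: [1.8, -0.1, -0.4]
gripper_width: 0.018
grip_force: 60.0
(array([586.8, -27.2,   2.6]), array([-21.21,  -0.03,  -0.06])) [-0.36966226 -0.93628574 -1.52869539] 18.4
```

```bash

python3 -m inch '[[[0,0,-0.004,0,0,0],[0,0,-0.007,0,0,0],[0,0,-0.007,0,0,0],[0,0,-0.007,0,0,0]]]'
python3 - <<'E'
from h import *;from station import ctrl
for i in range(4): ctrl.get_image('wrist')
s=ctrl.observe();print(lifter_now(s),s['force'],s['time'])
E
```

```text
time: 18.8
tcp_pos: [0.5348, -0.007, 0.0705]
tool_rot: [0.072, 0.822, 0.563, 0.049]
force: [-3.8, -0.5, 5.1]
gripper_width: 0.0178
grip_force: 60.0
(array([ 5.865e+02, -2.720e+01,  4.000e-01]), array([-21.21,   0.  ,  -0.08])) [-4.92496184  0.1070949   5.39359135] 19.0
```

Contact with the bench at the reference height. Now I'll release it partway (opening 0.5), then fully, and rise along the handle axis.

```bash

python3 -m inch '[[[0,0,0.001,0,0,0],[0,0,0.001,0,0,0],[0,0,0.001,0,0,0],[0,0,0.001,0,0,0],[0,0,0.001,0,0,0]]]' 0.8
python3 -m inch '[[[0,0,0,0,0,0],[0,0,0,0,0,0],[0,0,0,0,0,0],[0,0,0,0,0,0],[0,0,0,0,0,0]]]'
python3 -m inch '[[[-0.01,0.004,0.07,0,0,0],[-0.03,0.01,0.2,0,0,0],[-0.05,0.02,0.34,0,0,0],[-0.07,0.026,0.45,0,0,0],[-0.1,0.04,0.6,0,0,0]]]'
python3 -m inch '[[[-0.1,0,0.16,0,0,0],[-0.2,0,0.3,0,0,0],[-0.3,0,0.3,0,0,0],[-0.3,0,0.3,0,0,0],[-0.3,0,0.3,0,0,0]]]'
python3 - <<'E'
from h import *;from station import ctrl
e=ctrl.get_image('scene');d=ctrl.get_image('side');s=ctrl.observe();print(s['force'],s['gripper_width'])
cv2.imwrite('pics/e6.png',e['frame'][:,:,::-1])
P=cloud(d);f=d['frame'].astype(int);h=cv2.cvtColor(d['frame'],cv2.COLOR_RGB2HSV)
m=(abs(P[...,2]-.0025)<.01)&(f.min(2)>155)&(np.hypot(P[...,0]-.5855,P[...,1]+.025)<.1)
m=cv2.morphologyEx(m.astype(np.uint8),cv2.MORPH_OPEN,np.ones((3,3)));b=blob(m,(264,230));ys,xs=np.nonzero(b)
Q=onplane(d,np.c_[xs,ys],.0025);print('blade',rect(Q))
m=(f.max(2)<50)&(P[...,2]>.02)&(P[...,2]<.13)&(np.hypot(P[...,0]-.53,P[...,1])<.05);print('handle zmax',np.nanmax(P[m][:,2]))
m=(h[...,0]>60)&(h[...,0]<90)&(h[...,1]>70)&(P[...,1]<-.18)
Q=P[m]; print('board',m.sum(),Q.min(0),Q.max(0),np.median(Q,axis=0))
L=(Q[:,:2].mean(0)-[.501,-.340]);a=np.radians(8);print('in tote',L@[[np.cos(a),-np.sin(a)],[np.sin(a),np.cos(a)]])
g=(h[...,0]>60)&(h[...,0]<90)&(h[...,1]>70);b=blob(g,(205,215));ys,xs=np.nonzero(b);print('good',rect(onplane(d,np.c_[xs,ys],.0105))[:3])
E
```

```text
time: 19.5
tcp_pos: [0.5342, -0.0069, 0.0698]
tool_rot: [0.072, 0.822, 0.563, 0.048]
force: [-0.4, 1.0, -0.9]
gripper_width: 0.0526
grip_force: 0.0
time: 20.0
tcp_pos: [0.5343, -0.0069, 0.07]
tool_rot: [0.072, 0.822, 0.563, 0.048]
force: [0.7, -0.5, -0.5]
gripper_width: 0.0761
grip_force: 0.0
time: 20.5
tcp_pos: [0.5031, 0.0051, 0.2499]
tool_rot: [0.071, 0.822, 0.563, 0.047]
force: [0.4, -0.5, -0.5]
gripper_width: 0.0763
grip_force: 0.0
time: 21.0
tcp_pos: [0.4142, 0.0051, 0.3403]
tool_rot: [0.073, 0.822, 0.563, 0.049]
force: [-0.5, -0.5, -1.3]
gripper_width: 0.0762
grip_force: 0.0
[ 0.37916062  0.26917415 -0.11880797] 0.07603515332523744
blade (array([594.6, -33.5]), array([ 73.7, 103.3]), 68.6, [[533.0, -49.0], [629.0, -87.0], [656.0, -18.0], [560.0, 20.0]])
handle zmax 0.113816823336782
board 769 [ 0.38796957 -0.47241677  0.00248059] [ 0.63644594 -0.20318122  0.08660762] [ 0.5475813  -0.36737431  0.03159055]
in tote [ 0.04216882 -0.03555095]
good (array([774.2,  -7.1]), array([98.8, 77.9]), 78.2)
```

View pics/e6.png

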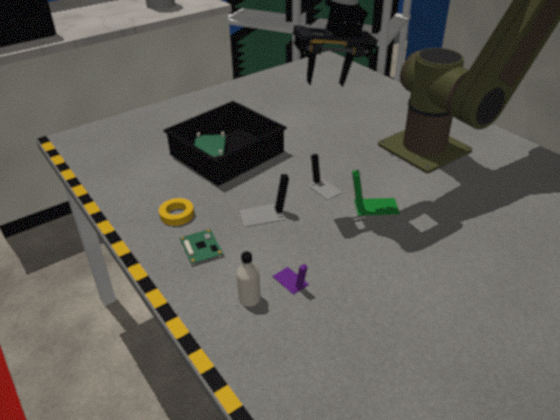

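The final view shows the board in the tote (210,145), underside at about 32 mm. The lifter stands flat and released at (265,212), and the bystanders are unmoved. Handing in.

```bash
python3 -c "
from station import ctrl
print(ctrl.finish_job())"
```

```text
the job is handed in; nothing more can be done
None
```

The job is handed in: the rejected board rode the blade into the tote (it landed upside down but inside), the lifter stands flat and released on the bench clear of the tote, and the other board, bottle and tape show no movement; the hand-in gave no verdict.

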